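# Cure the clear canopies under the lamp hood

## Task

Turn the curing lamp's dimmer (black knob) fully anticlockwise to off before loading; then lay every clear canopy on the bench flat and upright on the floor of the sliding tray, none resting on another, and push the tray fully home under the lamp hood. Only then turn the dimmer fully clockwise to full power, and last twist the red spring-return starter knob clockwise to its stop, hold it there for a moment and let it go so that it springs back. Leave the tray loaded and home and the dimmer at full, and knock over no jar or bottle.

Things in the scene. Friction and masses are not known exactly. Their poses are not given: they have to be found in the camera images.
- canopy_a: clear plastic canopy moulding, one of two to four present (absent: None), loose on the bench, 40 g: pale-blue clear hull 80 mm (x) x 42 mm (y) x 14 mm high, with an upright red grip fin 46 mm long (x), 12 mm thick (y) on its middle, from 13 to 40 mm above its underside. Origin: centre of the underside; z up. It looks the same turned half round about z.
- canopy_b: clear plastic canopy moulding, one of two to four present (absent: None), loose on the bench, 40 g: pale-blue clear hull 80 mm (x) x 42 mm (y) x 14 mm high, with an upright red grip fin 46 mm long (x), 12 mm thick (y) on its middle, from 13 to 40 mm above its underside. Origin: centre of the underside; z up. It looks the same turned half round about z.
- canopy_c: clear plastic canopy moulding, one of two to four present (absent: None), loose on the bench, 40 g: pale-blue clear hull 80 mm (x) x 42 mm (y) x 14 mm high, with an upright red grip fin 46 mm long (x), 12 mm thick (y) on its middle, from 13 to 40 mm above its underside. Origin: centre of the underside; z up. It looks the same turned half round about z.
- canopy_d: clear plastic canopy moulding, one of two to four present (absent: None), loose on the bench, 40 g: pale-blue clear hull 80 mm (x) x 42 mm (y) x 14 mm high, with an upright red grip fin 46 mm long (x), 12 mm thick (y) on its middle, from 13 to 40 mm above its underside. Origin: centre of the underside; z up. It looks the same turned half round about z.
- tray (a joint): travel of the loading tray in m: 0 = drawn right out towards the robot, 0.16 = its end stop, fully home under the hood; starts between 0 and 0.03. Stays where it is left; about 2 N moves it. It slides along the x axis of point tray_floor.
- tray_floor (a point): centre of the inner floor of the aluminium tray (moves with it), 16 mm above the bench. x points along its travel, into the hood, z up. Inside 132 mm (x) x 268 mm (y), walls 4 mm thick, their tops 14 mm above the floor. All four canopies fit side by side, length along x, 62 mm apart in y.
- hood_edge (a point): middle of the lower front edge of the fixed white lamp hood, 76 mm above the bench; axes as tray_floor. The hood is 150 mm deep (to +x), 304 mm wide, its top 100 mm above the bench. tray_floor is 90 mm in front of this edge when the tray is drawn right out.
- tray_handle (a point): grip point of the tray's orange upright handle tab at the middle of its front edge, 95 mm in front of tray_floor, 54 mm above the bench; axes as tray_floor. The tab is 34 mm long (x), 14 mm thick (y), its top 68 mm above the bench, on a ledge 18 mm above the bench. It stays outside the hood when the tray is home.
- dimmer (a joint): angle in rad of the black lamp dimmer: 0 = fully anticlockwise seen from above (off), 2.2 = fully clockwise (full); it grows clockwise. Starts partly up, 0.8 to 1.5. Stays where it is left; light friction (0.03 N m).
- dimmer_grip (a point): 70 x 70 x 36 mm grey box fixed to the bench, with a black knob on its top face: a disc 48 mm across and 10 mm high (its underside 38 mm above the bench) carrying an upright bar 46 mm long, 14 mm thick, whose top is 82 mm above the bench. This point is on the axis, 72 mm above the bench; it turns with the knob: x along the bar grip, z up. A white mark on top is the pointer, to -x.
- starter (a joint): angle in rad of the red starter knob: 0 = rest (its anticlockwise stop), 1.0 = its clockwise stop; grows clockwise seen from above. A spring (up to 0.11 N m at the stop) drives it back to 0 when released.
- starter_grip (a point): 70 x 70 x 36 mm yellow box fixed to the bench, with a red knob on its top face: a disc 48 mm across and 10 mm high (its underside 38 mm above the bench) carrying an upright bar 46 mm long, 14 mm thick, whose top is 82 mm above the bench. This point is on the axis, 72 mm above the bench; it turns with the knob: x along the bar grip, z up. The two control boxes may stand in each other's place.
- jar_a: small paint jar with blue cap, 38 mm across, 36 mm high, standing among the canopies; origin: centre of its underside. Must not be knocked over.
- jar_b: paint jar with green cap, 42 mm across, 45 mm high, to the left of the hood; origin: centre of its underside. Must not be knocked over.
- thinner: bottle with yellow cap, 48 mm across, 85 mm high, at the bench's near left; origin: centre of its underside. Must not be knocked over.
Mind the look-alikes: they are no part of the job. Leave any turquoise look-alike of the canopy_c alone. Leave any purple look-alike of the part that bears dimmer alone.

How it is judged:
By the outcome, as a careful person would: the job done as asked, in the order asked, and still so for the second after the job is handed in, with the robot touching nothing.
Of canopy_a, canopy_b, canopy_c, canopy_d only 2 to 4 are there at a start; the rules pass over those that are not, and their reading is None.
At some moment in a run one of canopy_a, canopy_b, canopy_c, canopy_d may be knocked a few centimetres aside while the robot is not near it.
Once in a run the grip may slacken for a moment while it holds something.
It also fails if it takes over 210 s, if anything falls off the work surface, if the arm or the gripper's body presses on something with over 40 N, if the wrist force passes 120 N, or if a joint passes its speed limit or range.

## Robot

A 7-joint arm with a two-finger parallel gripper is mounted at the origin on the work surface. World frame = base frame: x ahead of the robot, y to its left, z up, the work surface at z = 0. Lengths are in m, angles in rad, forces in N, time in s.
With the tool pointing down it reaches from about 0.4 to 0.9 m from the base axis. Payload 5.5 kg.
Tool frame: the origin (TCP) lies midway between the tips of the shut fingers; the grasp point (between the pads) lies 19 mm behind it; z points along the fingers, y is the line along which they close (so a half turn about z gives the same grasp; the last joint's range is limited). The gripper opens to 85 mm and grips with 20 to 120 N. Pads are 22 mm wide; open, the fingers measure 114 mm over their backs; the gripper's body (76 mm by 85 mm) begins 54 mm behind the grasp point. The pads swing forward as they close: fully open they stand 13 mm farther back than shut.
Start: joints at [-0.989, 0.501, -0.427, 1.55, 0.221, 1.138, -0.21], TCP at [0.204, 0.617, 0.231] pointing down, gripper open.
Joint ranges: [-2.88, 2.88], [-0.31, 2.03], [-1.54, 1.56], [0.2, 2.42], [-1.41, 4.55], [0.19, 2.02], [-2.57, 2.57]. Speed limits (rad/s): [2.57, 2.57, 3.14, 3.14, 3.14, 3.14, 3.14].

## Interface

Orientations are given as a rotation vector (axis times angle).
In Python, from cell import state, vision, finish_job gives the robot as it stands.
- The arm moves only by the tool servo_tool, never from a script. Its argument "plan" is a list of rows, each a list of 5 numbers: the opening, from -1 (shut) to 1 (fully open), then the shift along the tool's x, y, z as a fraction of full scale, then the turn about the tool's z as a fraction of full scale. A call has 1 to 8 rows; each row shifts and turns the commanded pose from where the row before left it, along the tool's axes as they then stand; what a row does not reach is not made up. Full scale, the value 1, is 8 cm for a shift and 5 degrees for a turn. A row lasts 1/10 s, in which the tool goes at most 50 mm and 8.59 degrees, less where a joint would pass 70% of its speed; a pose out of reach is approached as far as the arm can. A call with a number of a shift or a turn outside -1 to 1 is refused whole. A call with a gripper value outside its range is refused whole. The fingers move at their own pace and stop on an object; "newtons" is the grip in N (left out, the last holds). Time passes only in rows, so rows that do not move let the fingers close. It gives the time, the measured TCP pose, the force, the opening and the grip force at its end, in the units of the state.
- state(): the state, without advancing time (a new reading comes with each control period).
- vision.grab_frame(name): name is "scene" or "top" or "wrist"; returns a dict with "pixels" (400x640x3 uint8, blue, green, red), "fov_y" (degrees; the focal length in pixels is half the picture's height over the tangent of half this angle, whatever the lens; pixels are square), "cx", "cy" (the principal point, pixels), "pose" (4x4, takes a point from camera to world coordinates); the wrist camera has in their place "T_tool_cam" (4x4, takes a point from camera to tool coordinates, whose origin is the TCP and whose axes are the flange's). Camera axes: x right, y up, looking along -z (the intrinsics and any distortion apply to the point x, -y, -z); pixel columns grow to the right and rows downward; lengths in m; the calibration is good to about 2 mm. The wrist camera is an equidistant fisheye: a pixel r from the principal point sees the ray r / f radians off the axis. A picture is of the moment at which its call begins: read the wrist's pose just before it. There is no depth.
- finish_job(): hands the job in; it is judged then, once.
The state is a dict: "time": time; "joints": joint angles; "dq": joint speeds; "tau": joint torques, N m; "tool_pos": TCP position; "ee_rot": TCP orientation; "contact_force": force on the tool from outside, world axes, zero at the start; "ft_torque": the same for the moment, N m; "grip_width": finger opening in m; "gripper_force": force on a finger pad.
Only numpy, scipy, OpenCV 4.12 (cv2) and the standard library are available. Lean on these libraries where they do the work, as an engineer would, in place of code of your own. Each camera call takes 0.05 s, during which the arm holds its last target. There are 200 camera calls.

## Working session

There is one attempt and no reset: what is moved stays moved. The work goes in short steps, Python scripts to look and compute and a tool call to move; the robot and the scene stay as the last step left them, time stands still between calls to the robot, and variables do not carry over. Pictures are saved under pics/ and viewed, at most 14 in all, crops included, and the job is handed in when it is done.

Besides the shell and the picture viewer there is one more tool, called after "Call:" as name(argument=value, ...) on one line, values as JSON. servo_tool: Moves the arm, as the interface text tells. Shift numbers are shares of 8 cm and turn numbers shares of 5 degrees, none past 1 either way. Its arguments: {"type":"object","properties":{"plan":{"type":"array","items":{"type":"array","items":{"type":"number","minimum":-1,"maximum":1}}},"newtons":{"type":"number"}},"required":["plan"]}

```bash
ls; mkdir -p pics; python3 - <<'E'
from cell import state, vision
import cv2
s=state(); print({k:(v if not hasattr(v,'round') else v) for k,v in s.items()})
for n in ("top","scene"):
    f=vision.grab_frame(n); cv2.imwrite(f"pics/{n}0.png",f["pixels"]); print(n,f["fov_y"],f["cx"],f["cy"],f["pose"],[k for k in f])
E
```

```text
pics
{'time': 0.0, 'joints': array([-0.98880734,  0.50185525, -0.42674612,  1.55148252,  0.22082806,
        1.13829312, -0.21031152]), 'dq': array([-0.00059284,  0.00097505, -0.00032719,  0.00057259,  0.00264174,
        0.0007732 , -0.00069481]), 'tau': array([-1.29715258e-04, -5.69515407e+01, -5.81716418e+00, -2.80941832e+01,
        1.02886395e-02,  1.19243879e-02,  4.74421995e-06]), 'tool_pos': array([0.20357484, 0.61655192, 0.2302372 ]), 'ee_rot': array([-4.98547446e-01, -3.10144288e+00,  3.06476229e-03]), 'contact_force': array([-0.25407795,  0.42311824, -0.22152273]), 'ft_torque': array([ 0.02925891,  0.00642635, -0.01183692]), 'gripper_force': 0.0, 'grip_width': 0.08550733971340937}
top 48.62628595361364 311.10965958579004 199.7960369588487 [[ 0.02065649  0.99635943 -0.08271157  0.41867497]
 [-0.9997779   0.02093119  0.00245534  0.03965059]
 [ 0.00417766  0.08264248  0.9965705   1.53971318]
 [ 0.          0.          0.          1.        ]] ['pixels', 'fov_y', 'cx', 'cy', 'pose']
scene 45.44672829835623 323.90159266306676 200.82473654466403 [[ 0.20344466 -0.64372361  0.73771958  1.51377567]
 [ 0.97887661  0.14932979 -0.1396467  -0.16548361]
 [-0.02026963  0.75054682  0.66050633  0.98290754]
 [ 0.          0.          0.          1.        ]] ['pixels', 'fov_y', 'cx', 'cy', 'pose']
```

View pics/top0.png

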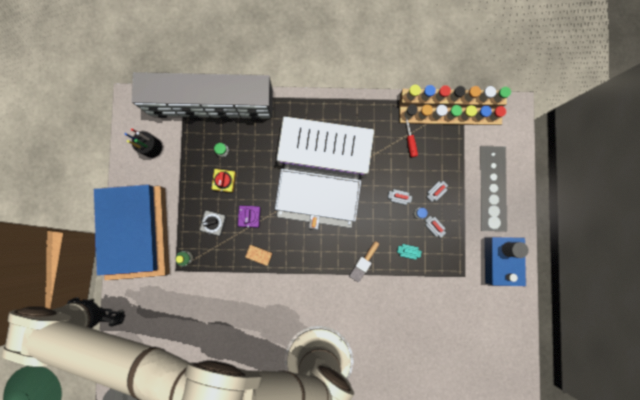

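View pics/scene0.png

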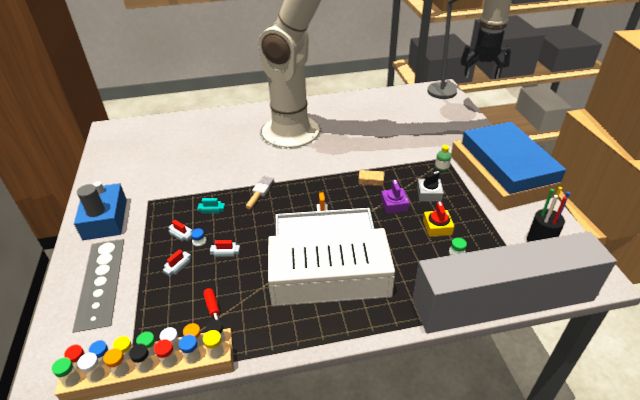

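The top view shows three canopies with red fins at about (400,197), (438,190) and (436,227), with the blue-capped jar at (421,213). The turquoise look-alike is at (409,251). There are three boxes: grey with a black knob at (212,222), which is the dimmer; purple at (248,216), the look-alike; and yellow with a red knob at (223,180), the starter. The tray floor is at (318,195) and its orange handle at (315,223).

```bash
cat > h.py <<'E'
import numpy as np, cv2
from cell import state, vision
from scipy.spatial.transform import Rotation as R
def grab(n):
    s=state(); f=vision.grab_frame(n); f["n"]=n
    if n=="wrist":
        T=np.eye(4); T[:3,:3]=R.from_rotvec(s["ee_rot"]).as_matrix(); T[:3,3]=s["tool_pos"]; f["pose"]=T@f["T_tool_cam"]
    f["f"]=200/np.tan(np.radians(f["fov_y"])/2); return f
def cast(f,uv,z):
    d=(np.atleast_2d(uv).astype(float)-[f["cx"],f["cy"]])/f["f"]
    if f["n"]=="wrist":
        r=np.linalg.norm(d,axis=1,keepdims=True)+1e-12; k=np.sin(r)/r
        v=np.c_[d[:,:1]*k,-d[:,1:]*k,-np.cos(r)]
    else: v=np.c_[d[:,0],-d[:,1],-np.ones(len(d))]
    v=v@f["pose"][:3,:3].T; c=f["pose"][:3,3]
    return (c+v*((z-c[2])/v[:,2:]))[:,:2]
def mask(f,col):
    h=cv2.cvtColor(f["pixels"],cv2.COLOR_BGR2HSV); H,S,V=[h[...,i].astype(int) for i in range(3)]
    return {"red":((H<7)|(H>172))&(S>140)&(V>70),"orange":(H>=8)&(H<20)&(S>150)&(V>120),
     "blue":(H>100)&(H<120)&(S>150)&(V>60),"green":(H>45)&(H<75)&(S>120)&(V>60),"yellow":(H>=20)&(H<34)&(S>130)&(V>90),
     "turq":(H>80)&(H<97)&(S>110)&(V>60),"purple":(H>130)&(H<160)&(S>80)&(V>50),"white":(S<40)&(V>170),
     "black":(V<35)}[col].astype(np.uint8)
def blobs(f,col,z,amin=15):
    m=mask(f,col); n,l,st,ce=cv2.connectedComponentsWithStats(m); out=[]
    for i in range(1,n):
        if st[i,4]<amin: continue
        p=np.argwhere(l==i)[:,::-1]; w=cast(f,p,z)
        c=w.mean(0); e,V=np.linalg.eigh(np.cov((w-c).T)); a=np.degrees(np.arctan2(V[1,1],V[0,1]))%180
        out.append((ce[i].round(1),st[i,4],c.round(4),round(a,1),(np.sqrt(12*np.abs(e))[::-1]*1000).round(0)))
    return out
E
python3 - <<'E'
from h import *
f=grab("top")
for c,z in (("red",.035),("orange",.06),("blue",.036),("green",.045),("yellow",.05),("turq",.03),("purple",.06)):
    print(c)
    for b in blobs(f,c,z): 
        if 0.25<b[2][0]<0.9 and abs(b[2][1])<.6: print("  ",*b)
for n,p,z in (("tray corners",[[281,171],[361,178],[355,222],[276,212]],.03),("hood",[[285,118],[373,127],[365,174],[277,162]],.1),("grey",[[212,223]],.03),("yel",[[223,180]],.036),("thin",[[184,258]],.08)): print(n,cast(f,p,z).round(3).tolist())
a=cv2.resize(f["pixels"][140:275,165:270],None,fx=4,fy=4,interpolation=2)
b=cv2.resize(f["pixels"][160:265,380:460],None,fx=4,fy=4,interpolation=2)
b=cv2.copyMakeBorder(b,0,540-420,0,0,0); cv2.imwrite("pics/crop1.png",np.hstack([a,b]))
E
```

```text
red
   [412.  145.8] 167 [ 0.7376 -0.3081] 11.1 [74. 27.]
   [222.7 179.1] 148 [0.6083 0.3399] 60.8 [47. 41.]
   [439.5 189.7] 18 [ 0.5876 -0.4025] 136.4 [33.  7.]
orange
   [426.4 109.5] 81 [ 0.8591 -0.3514] 159.9 [34. 28.]
blue
   [485.1 111.1] 67 [ 0.865  -0.5616] 139.2 [32. 25.]
green
   [455.6 110.3] 61 [ 0.863  -0.4562] 146.9 [30. 24.]
   [219.4 148.1] 89 [0.7135 0.353 ] 22.2 [34. 30.]
yellow
   [470.4 110.4] 101 [ 0.8622 -0.5054] 159.9 [38. 32.]
   [226.3 178.2] 172 [0.6096 0.3247] 40.3 [102.  65.]
   [215.1 187.9] 35 [0.576  0.3612] 75.6 [29. 14.]
   [179.5 258.8] 36 [0.3355 0.4708] 9.5 [21. 19.]
turq
   [408.7 251.5] 251 [ 0.3749 -0.2986] 78.4 [72. 38.]
purple
   [248.7 215.8] 448 [0.4835 0.2435] 83.3 [74. 72.]
tray corners [[0.641, 0.142], [0.623, -0.134], [0.471, -0.115], [0.5, 0.155]]
hood [[0.808, 0.128], [0.784, -0.164], [0.627, -0.139], [0.66, 0.151]]
grey [[0.458, 0.372]]
yel [[0.605, 0.338]]
thin [[0.34, 0.448]]
```

View pics/crop1.png

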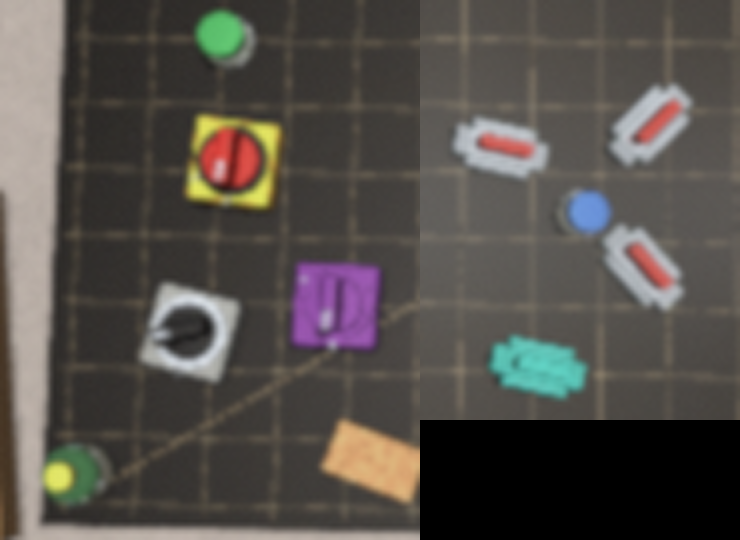

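Confirmed in the crop: the dimmer is the grey box with the black knob (crop 188,330), with its pointer to the left (+y). Purple is the look-alike. The starter is the yellow box. There are three pale canopies with red fins, and the turquoise one is to be left alone. I'll move above the dimmer.

Call:
servo_tool(plan=[[1,-0.5,-0.24,0,0],[1,-0.5,-0.24,0,0],[1,-0.5,-0.24,0,0],[1,-0.5,-0.24,0,0],[1,-0.5,-0.24,0,0],[1,-0.5,-0.24,0,0],[1,-0.5,-0.24,0,0],[1,-0.45,-0.24,0,0]])

```text
time: 0.95
tool_pos: [0.4571, 0.3704, 0.2311]
ee_rot: [0.5, 3.101, -0.001]
contact_force: [0.4, 0.6, 0.1]
grip_width: 0.0851
gripper_force: 0.0
```

Call:
servo_tool(plan=[[1,0,0,0,1],[1,0,0,0,1],[1,0,0,0,1],[1,0,0,0,1],[1,0,0,0,1],[1,0,0,0,1],[1,0,0,0,1],[1,0,0,0,1]])

```text
time: 1.75
tool_pos: [0.4554, 0.3722, 0.2309]
ee_rot: [-1.534, -2.741, 0.001]
contact_force: [-0.1, 0.7, 0.1]
grip_width: 0.0852
gripper_force: 0.0
```

```bash
python3 - <<'E'
from h import *
s=state(); print(s["joints"].round(2),s["tool_pos"],R.from_rotvec(s["ee_rot"]).as_matrix().round(3).tolist())
f=grab("wrist"); print(f["T_tool_cam"].round(3).tolist(),f["f"]); cv2.imwrite("pics/w1.png",f["pixels"])
E
```

```text
[-0.57  0.37 -0.21  1.72  0.09  1.07 -0.25] [0.45539013 0.37218131 0.23092132] [[-0.523, 0.852, -0.001], [0.852, 0.523, -0.0], [-0.0, -0.001, -1.0]]
[[0.001, 0.95, 0.312, 0.08], [1.0, -0.001, -0.001, -0.0], [-0.0, 0.312, -0.95, -0.143], [0.0, 0.0, 0.0, 1.0]] 309.70691628693146
```

View pics/w1.png

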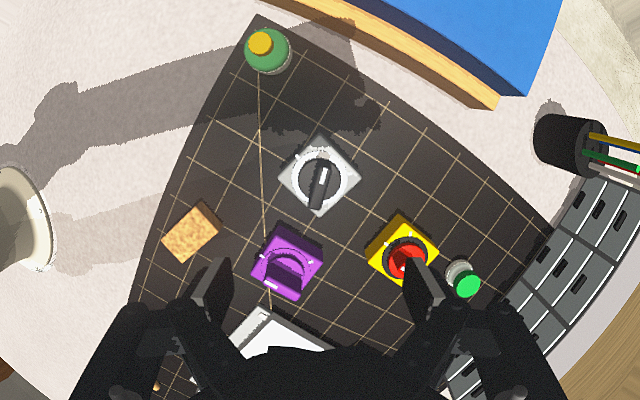

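The wrist view shows the dimmer's grey box at (320,178), with its bar from about (315,207) to (324,165). It also shows purple at (288,262) and the starter at (405,255).

```bash
python3 - <<'E'
from h import *
f=grab("wrist")
p=f["pixels"]; cv2.imwrite("pics/w1c.png",np.hstack([cv2.resize(p[130:220,275:365],None,fx=4,fy=4,interpolation=2),cv2.resize(p[205:295,360:450],None,fx=4,fy=4,interpolation=2)]))
print(cast(f,[[278,177],[316,218],[362,176],[318,136],[320,178]],.036).round(4).tolist())
E
```

```text
[[0.418, 0.3476], [0.4802, 0.3276], [0.4982, 0.3979], [0.4325, 0.4103], [0.4591, 0.3711]]
```

View pics/w1c.png

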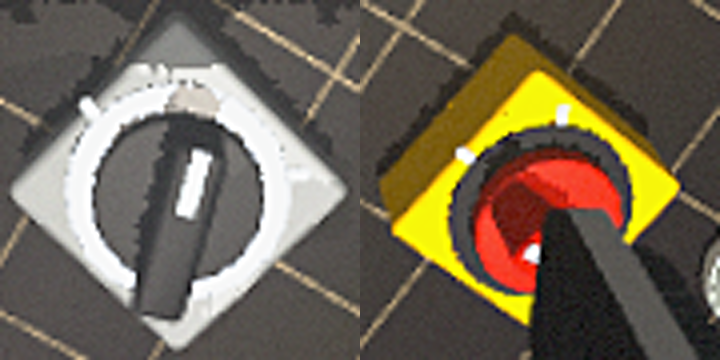

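```bash
python3 - <<'E'
from h import *
f=grab("wrist")
w=cast(f,[[324.2,166.2],[315.5,208.7]],.082); d=w[0]-w[1]
print(w.round(4).tolist(),w.mean(0),np.linalg.norm(d),np.degrees(np.arctan2(d[1],d[0])))
m=mask(f,"black")*0
# disc: ellipse centre at z=.048, by left/right extents
print(cast(f,[[275+95/4,130+190/4],[275+266/4,130+190/4]],.048).mean(0))
E
```

```text
[[0.4502, 0.3926], [0.4658, 0.3514]] [0.45796872 0.37201365] 0.04406367091533856 110.7204291851633
[0.45735052 0.37415756]
```

Call:
servo_tool(plan=[[1,0,0.03,0,1],[1,0,0,0,1],[1,0,0,0.1,0.16],[1,0,0,0.5,0],[1,0,0,0.5,0],[1,0,0,0.5,0],[1,0,0,0.57,0],[1,0,0,0,0]])

```text
time: 2.7
tool_pos: [0.4527, 0.3694, 0.0506]
ee_rot: [-1.775, -2.588, 0.021]
contact_force: [-0.5, -0.4, -0.3]
grip_width: 0.0856
gripper_force: 0.0
```

Call:
servo_tool(plan=[[-1,0,0,0,0],[-1,0,0,0,0],[-1,0,0,0,0],[-1,0,0,0,0],[-1,0,0,0,0],[-1,0,0,0,0],[-1,0,0,0,0]], newtons=40)

```text
time: 3.4
tool_pos: [0.4571, 0.3736, 0.0594]
ee_rot: [-1.78, -2.588, 0.001]
contact_force: [-4.0, -3.2, 10.9]
grip_width: 0.0133
gripper_force: 41.4
```

Call:
servo_tool(plan=[[-1,0,0,-0.03,-1],[-1,0,0,0,-1],[-1,0,0,0,-1],[-1,0,0,0,-1],[-1,0,0,0,-1],[-1,0,0,0,-1],[-1,0,0,0,-1],[-1,0,0,0,-1]])

```text
time: 4.2
tool_pos: [0.4555, 0.3723, 0.0595]
ee_rot: [-0.782, -3.04, 0.006]
contact_force: [-4.6, -3.1, -1.9]
grip_width: 0.0132
gripper_force: 42.3
```

```bash
python3 - <<'E'
from h import *
s=state(); print(s["contact_force"],s["ft_torque"],s["joints"].round(2))
E
```

```text
[-4.64043447 -3.07699462 -1.87284158] [-0.38710126  0.92272023 -0.02004097] [-0.48  0.6  -0.32  1.83  0.26  0.76  0.12]
```

Call:
servo_tool(plan=[[-1,0,0,0,-1],[-1,0,0,0,-1],[-1,0,0,0,-1],[-1,0,0,0,-0.6],[-1,0,0,0,0]])

```text
time: 4.7
tool_pos: [0.4552, 0.3714, 0.0595]
ee_rot: [-0.305, -3.122, 0.007]
contact_force: [-6.7, -3.8, 0.3]
grip_width: 0.0131
gripper_force: 52.7
```

```bash
python3 - <<'E'
from h import *
s=state(); print(s["contact_force"],s["ft_torque"],s["joints"].round(2)); M=R.from_rotvec(s["ee_rot"]).as_matrix(); print(np.degrees(np.arctan2(M[1,1],M[0,1])))
E
```

```text
[-6.74239091 -3.83564725  0.27384562] [-0.62888434  1.24960762 -1.11738584] [-0.43  0.61 -0.4   1.83  0.32  0.77  0.38]
78.82577767542432
```

Call:
servo_tool(plan=[[1,0,0,0,0],[1,0,0,0,0],[1,0,0,0,0],[1,0,0,0,0],[1,0,0,-0.5,0],[1,0,0,-0.5,0],[1,0,0,-0.6,0],[1,0,0,-0.6,0]])

```text
time: 5.5
tool_pos: [0.4574, 0.3736, 0.2378]
ee_rot: [-0.302, -3.127, -0.0]
contact_force: [0.9, 1.3, -0.1]
grip_width: 0.0855
gripper_force: 0.0
```

```bash
python3 - <<'E'
from h import *
s=state(); print(s["tool_pos"],s["joints"].round(2)); M=R.from_rotvec(s["ee_rot"]).as_matrix(); print(np.degrees(np.arctan2(M[1,1],M[0,1])))
f=grab("wrist"); cv2.imwrite("pics/w2.png",f["pixels"])
E
```

```text
[0.45737878 0.37358283 0.23783278] [-0.36  0.39 -0.48  1.7   0.2   1.1   0.48]
78.96457930525028
```

View pics/w2.png

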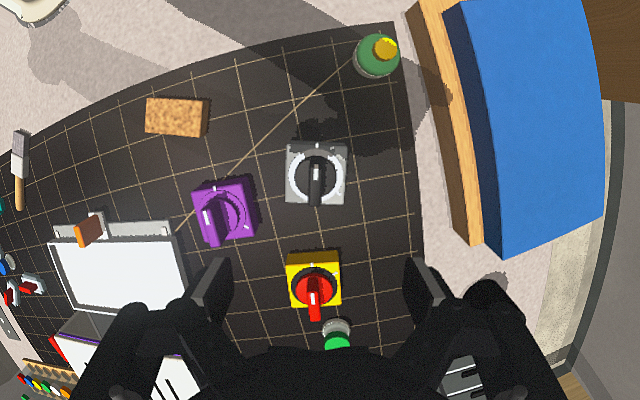

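The dimmer pointer now meets its upper tick at (317,145), so it is off. Next I go to the canopies.

Call:
servo_tool(plan=[[1,-0.17,-0.54,0,0],[1,-0.17,-0.54,0,0],[1,-0.17,-0.54,0,0],[1,-0.17,-0.54,0,0],[1,-0.17,-0.54,0,0],[1,-0.17,-0.54,0,0],[1,-0.17,-0.54,0,0],[1,-0.17,-0.54,0,0]])

```text
time: 6.35
tool_pos: [0.4983, 0.0119, 0.2364]
ee_rot: [0.302, 3.126, -0.0]
contact_force: [1.3, 0.3, -0.8]
grip_width: 0.0854
gripper_force: 0.0
```

Call:
servo_tool(plan=[[1,-0.17,-0.54,0,0],[1,-0.17,-0.54,0,0],[1,-0.17,-0.54,0,0],[1,-0.17,-0.54,0,0],[1,-0.17,-0.54,0,0],[1,-0.17,-0.54,0,0],[1,-0.17,-0.54,0,0],[1,-0.17,-0.54,0,0]])

```text
time: 7.15
tool_pos: [0.5388, -0.3483, 0.2362]
ee_rot: [0.302, 3.126, -0.001]
contact_force: [0.5, 0.8, 0.4]
grip_width: 0.0853
gripper_force: 0.0
```

Call:
servo_tool(plan=[[1,0,0,0,1],[1,0,0,0,1],[1,0,0,0,1],[1,0,0,0,1],[1,0,0,0,1],[1,0,0,0,1],[1,0,0,0,1],[1,0,0,0,1]])

```text
time: 7.95
tool_pos: [0.5388, -0.3464, 0.236]
ee_rot: [1.358, 2.832, -0.0]
contact_force: [0.1, 0.4, 0.2]
grip_width: 0.0853
gripper_force: 0.0
```

Call:
servo_tool(plan=[[1,0,0,0,1],[1,0,0,0,1],[1,0,0,0,1],[1,0,0,0,1],[1,0,0,0,1],[1,0,0,0,1],[1,0,0,0,1],[1,0,0,0,1]])

```text
time: 8.75
tool_pos: [0.5388, -0.3464, 0.236]
ee_rot: [2.245, 2.197, -0.0]
contact_force: [0.0, 0.0, -0.3]
grip_width: 0.0854
gripper_force: 0.0
```

```bash
cat >> h.py <<'E'
def st():
    s=state(); M=R.from_rotvec(s["ee_rot"]).as_matrix()
    print("t",round(s["time"],2),"pos",s["tool_pos"].round(4),"yang",np.degrees(np.arctan2(M[1,1],M[0,1])).round(1),"tilt",M[:2,2].round(3),"q",s["joints"].round(2),"F",s["contact_force"].round(1),"w",round(s["grip_width"],4)); return s
def go(x,y,yang=None,cur=None):
    """tool-axis shift in row units (turn first if yang given)"""
    s=state(); M=R.from_rotvec(s["ee_rot"]).as_matrix(); a=np.degrees(np.arctan2(M[1,1],M[0,1]))
    b=a if yang is None else yang; t=((a-b+180)%360-180)/5
    r=np.radians(b); d=np.array([x,y])-s["tool_pos"][:2]
    print("turn",round(t,2),"then x",round(d@[-np.sin(r),np.cos(r)]/.08,3),"y",round(d@[np.cos(r),np.sin(r)]/.08,3))
E
python3 - <<'E'
from h import *
st(); f=grab("wrist"); cv2.imwrite("pics/w3.png",f["pixels"])
for b in blobs(f,"red",.04,40): print(*b)
E
```

```text
t 8.75 pos [ 0.5388 -0.3464  0.236 ] yang -1.2 tilt [ 0. -0.] q [ 0.42  0.45  0.15  1.59 -0.07  1.11  0.57] F [ 0.   0.  -0.3] w 0.0854
[337.3 106.4] 423 [ 0.5616 -0.2699] 78.0 [44. 11.]
[473.  144.2] 1059 [ 0.7258 -0.3091] 10.5 [75. 24.]
[357.1 216.8] 400 [ 0.5843 -0.3975] 133.8 [47. 13.]
[254.1 214.3] 343 [ 0.4624 -0.3919] 43.0 [45. 12.]
[592.6 225.8] 451 [ 0.9939 -0.4295] 161.6 [60. 40.]
```

View pics/w3.png

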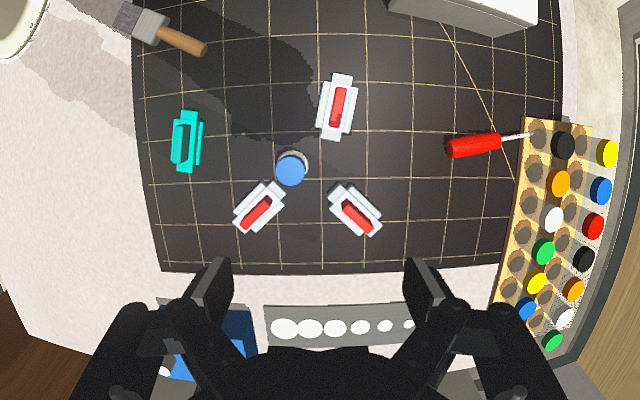

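Three canopies have their fins at pixels (337,106), (357,217) and (254,214). The jar is at (291,168) and the turquoise look-alike at (187,141). I grasp the first one (337,106).

Call:
servo_tool(plan=[[1,0,0,0,1],[1,0,0,0,1],[1,0,0,0,0.16],[1,0.5,0.04,0,0],[1,0.5,0.04,0.3,0],[1,0,0,0.5,0],[1,0,0,0.5,0],[1,0,0,0.5,0]])

```text
time: 9.6
tool_pos: [0.562, -0.2689, 0.0912]
ee_rot: [2.434, 1.985, 0.001]
contact_force: [0.7, -0.1, -1.0]
grip_width: 0.0856
gripper_force: 0.0
```

Call:
servo_tool(plan=[[1,0,0,0.4,0],[1,0,0,0.3,0],[1,0,0,0.15,0],[1,0,0,0.05,0],[1,0,0,0,0],[1,0,0,0,0]])

```text
time: 10.2
tool_pos: [0.5625, -0.2701, 0.0216]
ee_rot: [2.437, 1.979, 0.002]
contact_force: [0.5, 0.9, 0.0]
grip_width: 0.0854
gripper_force: 0.0
```

```bash
python3 - <<'E'
from h import *
st(); f=grab("wrist")
p=f["pixels"]; cv2.imwrite("pics/w4.png",p)
E
```

```text
t 10.2 pos [ 0.5625 -0.2701  0.0216] yang -11.8 tilt [ 0.002 -0.001] q [ 0.31  0.68  0.13  1.76 -0.13  0.7   0.3 ] F [0.5 0.9 0. ] w 0.0854
```

View pics/w4.png

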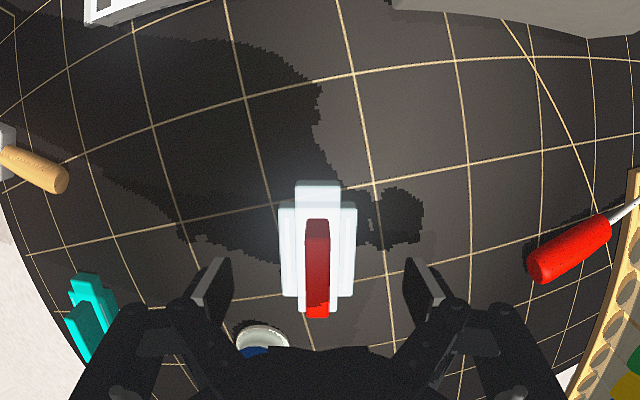

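Call:
servo_tool(plan=[[1,0,0,0.03,0],[-1,0,0,0,0],[-1,0,0,0,0],[-1,0,0,0,0],[-1,0,0,0,0],[-1,0,0,0,0],[-1,0,0,0,0],[-1,0,0,0,0]], newtons=60)

```text
time: 11.05
tool_pos: [0.5615, -0.2696, 0.0179]
ee_rot: [2.439, 1.98, 0.0]
contact_force: [-0.6, 0.4, 1.7]
grip_width: 0.0108
gripper_force: 59.9
```

Call:
servo_tool(plan=[[-1,0,0,-0.1,0],[-1,0,0,-0.3,0],[-1,0,0,-0.5,0],[-1,0,0,-0.5,0],[-1,0,0,-0.5,0],[-1,0,0,0,0],[-1,0,0,0,0]])

```text
time: 11.75
tool_pos: [0.562, -0.2698, 0.1714]
ee_rot: [2.437, 1.978, 0.002]
contact_force: [0.1, 0.5, -0.4]
grip_width: 0.0106
gripper_force: 64.1
```

```bash
python3 - <<'E'
from h import *
st(); f=grab("top"); g=grab("scene")
print([b for b in blobs(f,"orange",.068,3) if b[2][0]<.6])
b=cv2.resize(f["pixels"][110:235,265:385],None,fx=4,fy=4,interpolation=2)
a=cv2.resize(g["pixels"][185:310,255:405],None,fx=2.6,fy=2.6,interpolation=2); a=cv2.copyMakeBorder(a,0,b.shape[0]-a.shape[0],0,0,0)
o=np.hstack([b,a]); o=o[:,:800]; cv2.imwrite("pics/tray.png",o)
E
```

```text
t 11.75 pos [ 0.562  -0.2698  0.1714] yang -11.9 tilt [ 0.003 -0.001] q [ 0.28  0.48  0.16  1.7  -0.09  0.97  0.27] F [ 0.1  0.5 -0.4] w 0.0106
[]
```

View pics/tray.png

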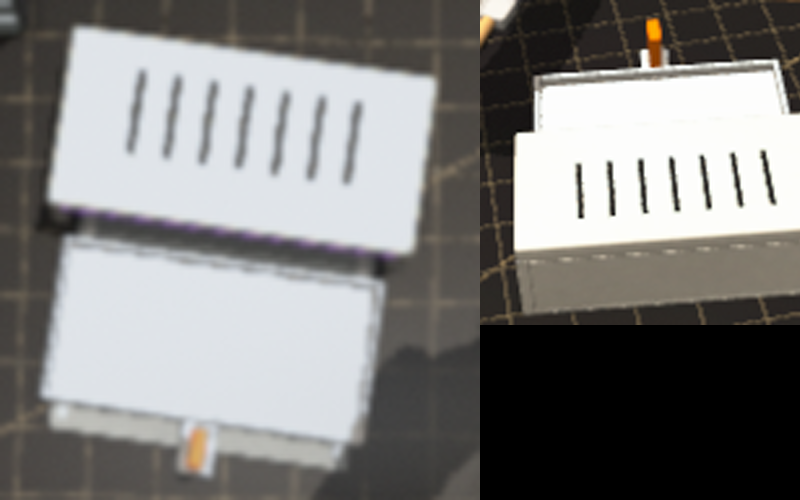

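```bash
python3 - <<'E'
from h import *
f=grab("top")
def c(p,z): return cast(f,np.array(p)/4+[265,110],z)
h=c([(72,27),(437,76),(410,255),(48,207)],.1); t=c([(62,237),(385,283),(357,443),(40,400)],.03); k=c([(200,447)],.068)
def ang(d): return np.degrees(np.arctan2(d[1],d[0]))
print(h.round(4).tolist(),t.round(4).tolist(),k.round(4))
print("hood yaw",ang(h[0]-h[1])-90,ang(h[3]-h[2])-90,"w",np.linalg.norm(h[0]-h[1]),np.linalg.norm(h[0]-h[3]))
print("tray yaw",ang(t[0]-t[1])-90,ang(t[3]-t[2])-90,"w",np.linalg.norm(t[0]-t[1]),np.linalg.norm(t[0]-t[3]),t.mean(0))
y=np.radians(-7); u=np.array([np.cos(y),np.sin(y)])
print("hood edge mid",h[2:].mean(0),"tray-x offset",(h[2:].mean(0)-t.mean(0))@u,"lat",(t.mean(0)-h[2:].mean(0))@[-u[1],u[0]],"handle rel",(k[0]-t.mean(0))@u,(k[0]-t.mean(0))@[-u[1],u[0]])
E
```

```text
[[0.8123, 0.1349], [0.7776, -0.1679], [0.6278, -0.1471], [0.6612, 0.1507]] [[0.6472, 0.1434], [0.6132, -0.135], [0.4754, -0.1126], [0.5064, 0.1585]] [[0.4679 0.0216]]
hood yaw -6.540029034266482 -6.404891931716946 w 0.30487960335354714 0.15191819060454734
tray yaw -6.955085054080229 -6.534295088136901 w 0.28043243081474994 0.14157611750621119 [0.56056615 0.01357341]
hood edge mid [0.64450799 0.00181696] tray-x offset 0.08474890525259275 lat 0.0014388829231777546 handle rel -0.09293520467042195 -0.003334234343210622
```

Call:
servo_tool(plan=[[-1,0,0,0,-1],[-1,0,0,0,-1],[-1,0,0,0,-1],[-1,0,0,0,-1],[-1,0,0,0,-1],[-1,0,0,0,-1],[-1,0,0,0,-1],[-1,0,0,0,-1]])

```text
time: 12.7
tool_pos: [0.5601, -0.269, 0.1676]
ee_rot: [-1.608, -2.695, 0.001]
contact_force: [0.4, 0.6, -1.2]
grip_width: 0.0105
gripper_force: 64.2
```

Call:
servo_tool(plan=[[-1,0,0,0,-1],[-1,0,0,0,-1],[-1,0,0,0,-1],[-1,0,0,0,-1],[-1,0,0,0,-1],[-1,0,0,0,-1],[-1,0,0,0,-1],[-1,0,0,0,-1]])

```text
time: 13.5
tool_pos: [0.5601, -0.269, 0.1676]
ee_rot: [-0.59, -3.082, -0.002]
contact_force: [0.1, 0.2, -0.8]
grip_width: 0.0109
gripper_force: 64.2
```

Call:
servo_tool(plan=[[-1,0,0,0,-1],[-1,0,0,0,-1],[-1,0,0,0,-1],[-1,0,0,0,-0.1],[-1,0,0,0,0]])

```text
time: 14.0
tool_pos: [0.5605, -0.2692, 0.1683]
ee_rot: [-0.177, -3.134, -0.002]
contact_force: [-0.5, 0.3, -1.0]
grip_width: 0.0105
gripper_force: 64.2
```

```bash
python3 - <<'E'
from h import *
st(); go(.5509,-.072)
E
```

```text
t 14.0 pos [ 0.5605 -0.2692  0.1683] yang 83.5 tilt [-0.002  0.001] q [ 0.55  0.49 -0.2   1.69  0.11  0.98  1.77] F [-0.5  0.3 -1. ] w 0.0105
turn 0.0 then x 0.398 y 2.436
```

Call:
servo_tool(plan=[[-1,0.08,0.48,0,0],[-1,0.08,0.48,0,0],[-1,0.08,0.48,0,0],[-1,0.08,0.5,0,0],[-1,0.08,0.5,0,0],[-1,0,0,0,0],[-1,0,0,0.4,0],[-1,0,0,0.4,0]])

```text
time: 14.8
tool_pos: [0.5523, -0.072, 0.1059]
ee_rot: [0.176, 3.134, -0.001]
contact_force: [0.4, -0.5, -0.2]
grip_width: 0.0108
gripper_force: 64.3
```

```bash
python3 - <<'E'
from h import *
st(); go(.5509,-.072); f=grab("wrist"); cv2.imwrite("pics/w5.png",f["pixels"])
E
```

```text
t 14.8 pos [ 0.5523 -0.072   0.1059] yang 83.6 tilt [ 0.003 -0.001] q [ 0.28  0.47 -0.25  1.9   0.16  0.79  1.4 ] F [ 0.4 -0.5 -0.2] w 0.0108
turn 0.0 then x 0.017 y -0.002
```

View pics/w5.png

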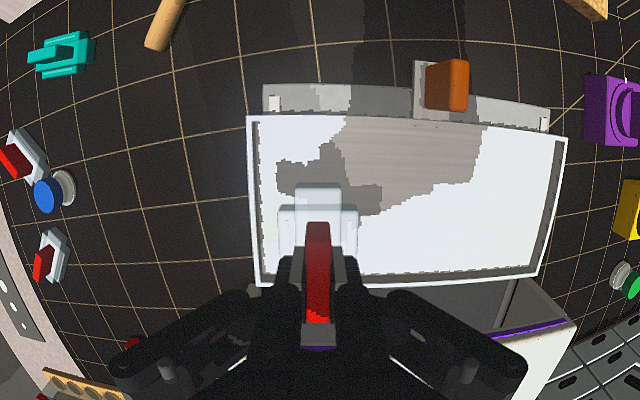

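Call:
servo_tool(plan=[[-1,0,0,0.4,0],[-1,0,0,0.25,0],[-1,0,0,0.14,0],[-1,0,0,0.06,0],[-1,0,0,0,0],[-1,0,0,0,0]])

```text
time: 15.45
tool_pos: [0.552, -0.0721, 0.0387]
ee_rot: [0.175, 3.135, -0.0]
contact_force: [-0.2, 0.2, -0.9]
grip_width: 0.0109
gripper_force: 64.2
```

Call:
servo_tool(plan=[[-0.2,0,0,0,0],[-0.2,0,0,0,0],[-0.2,0,0,0,0],[-0.2,0,0,0,0],[-0.2,0,0,-0.2,0],[-0.2,0,0,-0.5,0],[0,0,0,-0.6,0],[1,0,0,-0.6,0]])

```text
time: 16.25
tool_pos: [0.5505, -0.0718, 0.191]
ee_rot: [-0.174, -3.135, -0.001]
contact_force: [0.9, -0.7, -0.8]
grip_width: 0.0558
gripper_force: 0.0
```

```bash
python3 - <<'E'
from h import *
st(); f=grab("wrist"); cv2.imwrite("pics/w6.png",f["pixels"])
for b in blobs(f,"red",.056,60): print(*b)
go(.54,-.346,-1)
E
```

```text
t 16.25 pos [ 0.5505 -0.0718  0.191 ] yang 83.6 tilt [-0.001  0.   ] q [ 0.3   0.36 -0.27  1.83  0.12  0.96  1.44] F [ 0.9 -0.7 -0.8] w 0.0558
[ 60.7 147.8] 423 [ 0.4624 -0.3654] 59.5 [50. 24.]
[317.6 197.3] 389 [ 0.5574 -0.0723] 170.8 [34. 11.]
[614.1 200. ] 938 [0.6051 0.3404] 67.5 [91. 45.]
[ 81.  236.7] 293 [ 0.5753 -0.3723] 125.4 [58. 17.]
[ 64.6 373.6] 151 [ 0.8684 -0.6194] 128.1 [69. 32.]
turn 16.93 then x -3.427 y -0.137
```

View pics/w6.png

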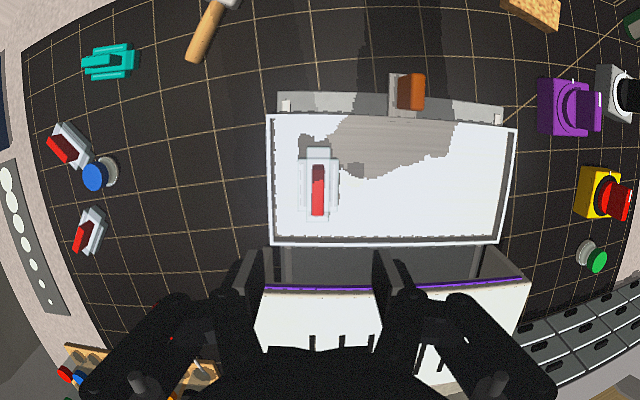

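The first canopy lies flat in the tray at (318,185), and no other canopy moved. Now to the second.

Call:
servo_tool(plan=[[1,0,0,0,1],[1,0,0,0,1],[1,0,0,0,1],[1,0,0,0,1],[1,0,0,0,1],[1,0,0,0,1],[1,0,0,0,1],[1,0,0,0,1]])

```text
time: 17.1
tool_pos: [0.551, -0.0719, 0.1895]
ee_rot: [-1.242, -2.886, 0.0]
contact_force: [-0.5, 0.2, 0.7]
grip_width: 0.0855
gripper_force: 0.0
```

Call:
servo_tool(plan=[[1,-0.46,-0.36,0,0],[1,-0.46,-0.36,0,0],[1,-0.46,-0.36,0,0],[1,-0.46,-0.36,0,0],[1,-0.46,-0.36,0,0],[1,-0.46,-0.36,0,0],[1,-0.46,-0.36,0,0],[1,0,0,0,0]])

```text
time: 17.9
tool_pos: [0.5796, -0.4074, 0.1887]
ee_rot: [1.251, 2.881, -0.01]
contact_force: [-1.4, -1.2, -1.2]
grip_width: 0.0854
gripper_force: 0.0
```

```bash
python3 - <<'E'
from h import *
st(); f=grab("wrist")
for b in blobs(f,"red",.04,100): print(*b)
B=min((b for b in blobs(f,"red",.04,100)),key=lambda b:np.linalg.norm(b[2]-[.5843,-.3975]))
go(*B[2],B[3]-90)
E
```

```text
t 17.9 pos [ 0.5796 -0.4074  0.1887] yang 43.1 tilt [-0.002 -0.006] q [ 0.59  0.61 -0.03  1.44  0.03  1.1   1.3 ] F [-1.4 -1.2 -1.2] w 0.0854
[238.7  94.2] 527 [ 0.4627 -0.3927] 42.2 [45. 11.]
[327.1 183.5] 515 [ 0.5842 -0.3998] 135.4 [45. 11.]
[470.3 213.8] 1174 [ 0.7221 -0.3153] 11.7 [77. 23.]
turn -0.43 then x -0.005 y 0.058
```

Call:
servo_tool(plan=[[1,0,0.06,0,-0.43],[1,0,0,0.5,0],[1,0,0,0.5,0],[1,0,0,0.5,0],[1,0,0,0.35,0],[1,0,0,0.2,0],[1,0,0,0.07,0],[1,0,0,0,0]])

```text
time: 18.75
tool_pos: [0.5871, -0.3931, 0.0203]
ee_rot: [1.18, 2.912, 0.001]
contact_force: [0.6, -0.1, -0.8]
grip_width: 0.0853
gripper_force: 0.0
```

```bash
python3 - <<'E'
from h import *
st(); f=grab("wrist")
for b in blobs(f,"red",.04,100): print(*b)
E
```

```text
t 18.75 pos [ 0.5871 -0.3931  0.0203] yang 45.9 tilt [0.    0.001] q [ 0.58  0.8  -0.05  1.52  0.04  0.82  1.32] F [ 0.6 -0.1 -0.8] w 0.0853
[127.   94.7] 1926 [ 0.4633 -0.3919] 42.5 [45. 11.]
[303.  284.1] 1802 [ 0.5837 -0.3993] 135.5 [45. 11.]
[533.2 305.7] 2141 [ 0.701  -0.3167] 10.1 [79. 19.]
```

Call:
servo_tool(plan=[[1,-0.03,-0.08,0.025,0],[-1,0,0,0,0],[-1,0,0,0,0],[-1,0,0,0,0],[-1,0,0,0,0],[-1,0,0,0,0],[-1,0,0,0,0],[-1,0,0,0,0]], newtons=60)

```text
time: 19.6
tool_pos: [0.584, -0.4004, 0.0183]
ee_rot: [1.182, 2.91, 0.0]
contact_force: [-0.2, -0.6, 1.1]
grip_width: 0.011
gripper_force: 59.2
```

Call:
servo_tool(plan=[[-1,0,0,-0.1,0],[-1,0,0,-0.3,0],[-1,0,0,-0.5,0],[-1,0,0,-0.5,0],[-1,0,0,-0.5,0],[-1,0,0,0,-1],[-1,0,0,0,-1],[-1,0,0,0,-1]])

```text
time: 20.4
tool_pos: [0.5837, -0.4005, 0.1711]
ee_rot: [0.787, 3.041, -0.001]
contact_force: [0.2, -0.2, -1.0]
grip_width: 0.0108
gripper_force: 58.9
```

Call:
servo_tool(plan=[[-1,0,0,0,-1],[-1,0,0,0,-1],[-1,0,0,0,-1],[-1,0,0,0,-1],[-1,0,0,0,-0.5],[-1,0,0,0,0]])

```text
time: 21.0
tool_pos: [0.5834, -0.4005, 0.1703]
ee_rot: [-0.184, -3.136, -0.0]
contact_force: [0.3, -0.1, 0.0]
grip_width: 0.0108
gripper_force: 58.9
```

```bash
python3 - <<'E'
from h import *
st(); go(.5605,.0125,83.5)
E
```

```text
t 21.0 pos [ 0.5834 -0.4005  0.1703] yang 83.3 tilt [-0.  0.] q [ 0.69  0.63 -0.2   1.45  0.13  1.08  1.92] F [ 0.3 -0.1  0. ] w 0.0108
turn -0.04 then x 0.869 y 5.097
```

Call:
servo_tool(plan=[[-1,0.1,0.57,0,0],[-1,0.1,0.57,0,0],[-1,0.1,0.57,0,0],[-1,0.1,0.57,0,0],[-1,0.1,0.57,0,0],[-1,0.1,0.57,0,0],[-1,0.1,0.57,0,0],[-1,0.1,0.57,0,0]])

```text
time: 21.8
tool_pos: [0.5625, -0.029, 0.1706]
ee_rot: [0.187, 3.135, -0.0]
contact_force: [0.5, 0.8, -0.4]
grip_width: 0.0107
gripper_force: 58.9
```

Call:
servo_tool(plan=[[-1,0.07,0.54,0,0],[-1,0,0,0,0],[-1,0,0,0.4,0],[-1,0,0,0.4,0],[-1,0,0,0,0]])

```text
time: 22.3
tool_pos: [0.5587, 0.0121, 0.1025]
ee_rot: [-0.185, -3.128, 0.002]
contact_force: [-1.1, 0.5, -1.0]
grip_width: 0.0109
gripper_force: 58.9
```

```bash
python3 - <<'E'
from h import *
st(); go(.5605,.0125,83.5); f=grab("wrist"); cv2.imwrite("pics/w7.png",f["pixels"])
for b in blobs(f,"red",.056,100): print(*b)
E
```

```text
t 22.3 pos [0.5587 0.0121 0.1025] yang 83.2 tilt [-0.008 -0.001] q [ 0.16  0.49 -0.29  1.88  0.19  0.8   1.22] F [-1.1  0.5 -1. ] w 0.0109
turn -0.06 then x -0.022 y 0.007
[626.1 224.3] 1238 [0.6032 0.3304] 55.3 [83. 40.]
[198.6 230.4] 795 [ 0.5523 -0.0711] 173.2 [45. 11.]
[317.7 282.4] 1862 [0.6023 0.0073] 172.8 [69. 17.]
[ 95.2 353.7] 692 [ 0.6901 -0.2543] 172.3 [65. 33.]
[ 13.  393.7] 235 [ 0.8953 -0.6868] 114.8 [249.  29.]
```

Call:
servo_tool(plan=[[-1,0,0,0.4,0],[-1,0,0,0.25,0],[-1,0,0,0.13,0],[-1,0,0,0.06,0],[-1,0,0,0,0],[-1,0,0,0,0]])

```text
time: 22.95
tool_pos: [0.5634, 0.0129, 0.0401]
ee_rot: [0.184, 3.134, 0.0]
contact_force: [0.1, 0.1, -1.0]
grip_width: 0.0107
gripper_force: 58.9
```

Call:
servo_tool(plan=[[-0.2,0,0,0,0],[-0.2,0,0,0,0],[-0.2,0,0,0,0],[-0.2,0,0,0,0],[-0.2,0,0,-0.2,0],[-0.2,0,0,-0.5,0],[0,0,0,-0.6,0],[1,0,0,-0.6,0]])

```text
time: 23.75
tool_pos: [0.5618, 0.0131, 0.1933]
ee_rot: [-0.183, -3.136, -0.0]
contact_force: [1.7, 0.2, -0.1]
grip_width: 0.0559
gripper_force: 0.0
```

```bash
python3 - <<'E'
from h import *
st(); f=grab("wrist"); cv2.imwrite("pics/w8.png",f["pixels"])
for z in (.056,.04):
  for b in blobs(f,"red",z,100): print(*b)
go(.4627,-.3922,-47.6); go(.4627,-.3922)
E
```

```text
t 23.75 pos [0.5618 0.0131 0.1933] yang 83.3 tilt [-0.  0.] q [ 0.19  0.37 -0.32  1.82  0.14  0.98  1.26] F [ 1.7  0.2 -0.1] w 0.0559
[ 27.1 153.1] 360 [ 0.4637 -0.3574] 62.4 [54. 26.]
[229.6 190.5] 452 [ 0.5527 -0.0714] 173.1 [44. 11.]
[578.5 196.2] 1215 [0.6049 0.3396] 63.8 [78. 45.]
[318. 197.] 382 [0.5693 0.0128] 173.0 [35. 10.]
[122.1 312.4] 541 [ 0.701  -0.2708] 0.7 [56. 32.]
[ 40.4 362.9] 122 [ 0.8683 -0.6232] 127.2 [73. 31.]
[ 27.1 153.1] 360 [ 0.4627 -0.3791] 62.4 [57. 27.]
[229.6 190.5] 452 [ 0.5568 -0.0768] 173.1 [47. 11.]
[578.5 196.2] 1215 [0.6119 0.3577] 63.8 [83. 47.]
[318. 197.] 382 [0.5743 0.0123] 173.0 [37. 11.]
[122.1 312.4] 541 [ 0.7135 -0.2875] 0.7 [59. 34.]
[ 40.4 362.9] 122 [ 0.8903 -0.6601] 127.2 [77. 33.]
turn 26.18 then x -4.383 y 2.866
turn 0.0 then x 0.705 y -5.19
```

Call:
servo_tool(plan=[[1,0.07,-0.52,0,0],[1,0.07,-0.52,0,0],[1,0.07,-0.52,0,0],[1,0.07,-0.52,0,0],[1,0.07,-0.52,0,0],[1,0.07,-0.52,0,0],[1,0.07,-0.52,0,0],[1,0.07,-0.52,0,0]])

```text
time: 24.6
tool_pos: [0.4785, -0.3139, 0.192]
ee_rot: [0.183, 3.135, -0.001]
contact_force: [0.0, -1.3, -0.0]
grip_width: 0.0858
gripper_force: 0.0
```

Call:
servo_tool(plan=[[1,0.07,-0.52,0,0],[1,0.07,-0.52,0,0],[1,0,0,0,1],[1,0,0,0,1],[1,0,0,0,1],[1,0,0,0,1],[1,0,0,0,1],[1,0,0,0,1]])

```text
time: 25.4
tool_pos: [0.4582, -0.3936, 0.1918]
ee_rot: [0.994, 2.979, 0.0]
contact_force: [0.2, -0.2, -0.3]
grip_width: 0.0851
gripper_force: 0.0
```

Call:
servo_tool(plan=[[1,0,0,0,1],[1,0,0,0,1],[1,0,0,0,1],[1,0,0,0,1],[1,0,0,0,1],[1,0,0,0,1],[1,0,0,0,1],[1,0,0,0,1]])

```text
time: 26.2
tool_pos: [0.4583, -0.3935, 0.1918]
ee_rot: [1.953, 2.46, 0.001]
contact_force: [-0.4, -0.0, 0.5]
grip_width: 0.0852
gripper_force: 0.0
```

Call:
servo_tool(plan=[[1,0,0,0,1],[1,0,0,0,1],[1,0,0,0,1],[1,0,0,0,1],[1,0,0,0,1],[1,0,0,0,1],[1,0,0,0,1],[1,0,0,0,1]])

```text
time: 27.0
tool_pos: [0.4584, -0.3934, 0.1918]
ee_rot: [2.677, 1.644, 0.002]
contact_force: [0.2, -0.4, 0.4]
grip_width: 0.0852
gripper_force: 0.0
```

Call:
servo_tool(plan=[[1,0,0,0,1],[1,0,0,0,1],[1,0,0,0,1],[1,0,0,0,1],[1,0,0,0,0.2],[1,0,0,0,0]])

```text
time: 27.6
tool_pos: [0.4583, -0.3935, 0.1914]
ee_rot: [2.929, 1.136, 0.001]
contact_force: [0.3, 0.4, 0.3]
grip_width: 0.0854
gripper_force: 0.0
```

```bash
python3 - <<'E'
from h import *
st(); f=grab("wrist")
for b in blobs(f,"red",.04,100): print(*b)
for b in blobs(f,"blue",.036,100): print("blue",*b)
B=min((b for b in blobs(f,"red",.04,100)),key=lambda b:np.linalg.norm(b[2]-[.4627,-.392]))
go(*B[2],B[3]-90)
E
```

```text
t 27.6 pos [ 0.4583 -0.3935  0.1914] yang -47.6 tilt [0.001 0.   ] q [ 0.43  0.44  0.31  1.73 -0.16  1.   -0.03] F [0.3 0.4 0.3] w 0.0854
[632.5  84.4] 355 [ 0.8821 -0.6192] 149.1 [46. 36.]
[319.8 185.2] 309 [ 0.4598 -0.3947] 43.0 [51. 12.]
blue [620.5  54. ] 476 [ 0.891  -0.5717] 147.3 [57. 36.]
blue [380.7 328.9] 2124 [ 0.3722 -0.5815] 3.4 [99. 89.]
turn -0.12 then x 0.004 y 0.023
```

Call:
servo_tool(plan=[[1,0.02,0.02,0,0],[1,0,0,0.5,0],[1,0,0,0.5,0],[1,0,0,0.5,0],[1,0,0,0.35,0],[1,0,0,0.22,0],[1,0,0,0.08,0],[1,0,0,0,0]])

```text
time: 28.45
tool_pos: [0.4599, -0.3935, 0.0181]
ee_rot: [-2.928, -1.133, 0.001]
contact_force: [0.0, 0.5, -0.7]
grip_width: 0.0855
gripper_force: 0.0
```

Call:
servo_tool(plan=[[1,0,0,0.02,0],[-1,0,0,0,0],[-1,0,0,0,0],[-1,0,0,0,0],[-1,0,0,0,0],[-1,0,0,0,0],[-1,0,0,0,0],[-1,0,0,0,0]], newtons=60)

```text
time: 29.25
tool_pos: [0.4606, -0.3941, 0.0177]
ee_rot: [2.929, 1.133, 0.001]
contact_force: [0.6, 0.1, 3.5]
grip_width: 0.0107
gripper_force: 59.7
```

Call:
servo_tool(plan=[[-1,0,0,-0.1,0],[-1,0,0,-0.3,0],[-1,0,0,-0.5,0],[-1,0,0,-0.5,0],[-1,0,0,-0.5,0],[-1,0,0,0,1],[-1,0,0,0,1],[-1,0,0,0,1]])

```text
time: 30.05
tool_pos: [0.4603, -0.3937, 0.1701]
ee_rot: [3.054, 0.735, 0.001]
contact_force: [-0.4, 0.3, -0.5]
grip_width: 0.011
gripper_force: 59.2
```

Call:
servo_tool(plan=[[-1,0,0,0,1],[-1,0,0,0,1],[-1,0,0,0,1],[-1,0,0,0,1],[-1,0,0,0,1],[-1,0,0,0,1],[-1,0,0,0,0.76],[-1,0,0,0,0]])

```text
time: 30.85
tool_pos: [0.4601, -0.3935, 0.1693]
ee_rot: [-3.136, 0.179, 0.001]
contact_force: [-0.1, -0.1, 0.6]
grip_width: 0.0108
gripper_force: 59.2
```

```bash
python3 - <<'E'
from h import *
st(); go(.570,.097)
E
```

```text
t 30.85 pos [ 0.4601 -0.3935  0.1693] yang -96.5 tilt [-0.  0.] q [ 0.28  0.49  0.5   1.75 -0.28  0.97 -0.79] F [-0.1 -0.1  0.6] w 0.0108
turn 0.0 then x 0.666 y -6.248
```

Call:
servo_tool(plan=[[-1,0.06,-0.57,0,0],[-1,0.06,-0.57,0,0],[-1,0.06,-0.57,0,0],[-1,0.06,-0.57,0,0],[-1,0.06,-0.57,0,0],[-1,0.06,-0.57,0,0],[-1,0.06,-0.57,0,0],[-1,0.06,-0.57,0,0]])

```text
time: 31.65
tool_pos: [0.5399, -0.0339, 0.1697]
ee_rot: [-3.137, 0.175, -0.001]
contact_force: [0.7, -0.4, -0.7]
grip_width: 0.011
gripper_force: 59.3
```

Call:
servo_tool(plan=[[-1,0.06,-0.57,0,0],[-1,0.06,-0.57,0,0],[-1,0.06,-0.55,0,0],[-1,0,0,0,0],[-1,0,0,0.4,0],[-1,0,0,0.4,0],[-1,0,0,0,0]])

```text
time: 32.35
tool_pos: [0.5656, 0.0964, 0.1015]
ee_rot: [3.134, -0.175, -0.013]
contact_force: [-0.3, -0.2, -1.0]
grip_width: 0.0108
gripper_force: 59.2
```

```bash
python3 - <<'E'
from h import *
st(); go(.570,.097,-96.5); f=grab("wrist"); cv2.imwrite("pics/w9.png",f["pixels"])
E
```

```text
t 32.35 pos [0.5656 0.0964 0.1015] yang -96.4 tilt [-0.008 -0.002] q [-0.49  0.52  0.35  1.86 -0.24  0.81 -1.7 ] F [-0.3 -0.2 -1. ] w 0.0108
turn 0.02 then x 0.053 y -0.014
```

View pics/w9.png

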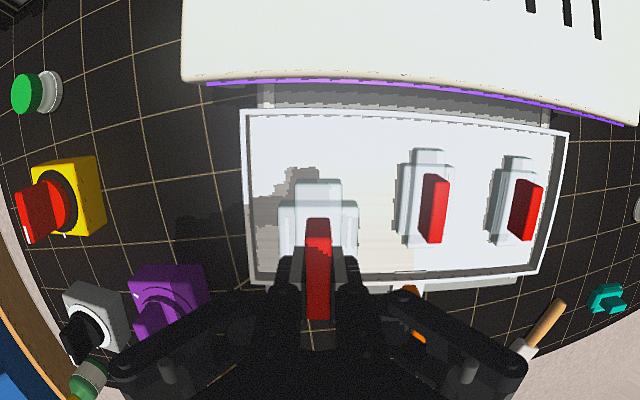

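Two canopies lie flat in the tray at (424,196) and (515,200), and the third is held over the free bay at (318,230). I lower it and let go.

Call:
servo_tool(plan=[[-1,0.02,0,0.4,0],[-1,0,0,0.25,0],[-1,0,0,0.13,0],[-1,0,0,0.06,0],[-1,0,0,0,0],[-1,0,0,0,0]])

```text
time: 33.0
tool_pos: [0.5721, 0.0969, 0.0394]
ee_rot: [-3.136, 0.178, -0.003]
contact_force: [-1.0, -0.4, -0.2]
grip_width: 0.0108
gripper_force: 59.2
```

Call:
servo_tool(plan=[[-0.2,0,0,0,0],[-0.2,0,0,0,0],[-0.2,0,0,0,0],[-0.2,0,0,0,0],[-0.2,0,0,-0.2,0],[-0.2,0,0,-0.5,0],[0,0,0,-0.6,0],[1,0,0,-0.6,0]])

```text
time: 33.8
tool_pos: [0.5706, 0.0964, 0.1925]
ee_rot: [3.136, -0.179, -0.001]
contact_force: [1.0, 1.0, 0.0]
grip_width: 0.0558
gripper_force: 0.0
```

```bash
python3 - <<'E'
from h import *
st(); f=grab("wrist"); cv2.imwrite("pics/w10.png",f["pixels"])
for b in blobs(f,"red",.056,100): print(*b)
for b in blobs(f,"orange",.068,30): print("or",*b)
f=grab("top")
for b in blobs(f,"red",.056,5): print("top",*b)
go(.468,.0225,-96.5)
E
```

```text
t 33.8 pos [0.5706 0.0964 0.1925] yang -96.5 tilt [-0. -0.] q [-0.53  0.4   0.4   1.8  -0.18  0.98 -1.74] F [1. 1. 0.] w 0.0558
[595.1  36.8] 774 [ 0.7296 -0.2604] 12.3 [65. 35.]
[100.4 186.1] 1411 [0.6043 0.3388] 103.0 [64. 44.]
[316.6 180.9] 418 [0.5788 0.0967] 173.5 [35. 11.]
[404.5 185. ] 468 [0.5658 0.0134] 173.0 [45. 11.]
[480.8 187.7] 381 [ 0.5545 -0.0711] 172.7 [45. 11.]
top [444.5  91.1] 97 [ 0.9263 -0.4148] 144.1 [36. 32.]
top [499.5 110.9] 94 [ 0.861 -0.603] 152.6 [35. 31.]
top [412.  145.8] 167 [ 0.7332 -0.3032] 11.1 [72. 27.]
top [222.7 179. ] 147 [0.6058 0.3357] 62.2 [47. 40.]
top [318.2 191.5] 8 [0.5704 0.0125] 172.9 [29.  4.]
top [343.2 195.5] 8 [ 0.5586 -0.0719] 172.6 [29.  3.]
turn -0.01 then x -1.238 y 1.08
```

Call:
servo_tool(plan=[[1,-0.42,0.36,0,0],[1,-0.42,0.36,0,0],[1,-0.41,0.36,0,0],[1,0,0,0,0],[1,0,0,0,0]])

```text
time: 34.4
tool_pos: [0.4616, 0.0219, 0.1909]
ee_rot: [-3.135, 0.181, -0.002]
contact_force: [0.0, 0.3, 0.3]
grip_width: 0.0854
gripper_force: 0.0
```

```bash
python3 - <<'E'
from h import *
st(); f=grab("wrist"); cv2.imwrite("pics/w11.png",f["pixels"])
for b in blobs(f,"orange",.068,30): print("or",*b)
for b in blobs(f,"red",.056,100): print(*b)
E
```

```text
t 34.4 pos [0.4616 0.0219 0.1909] yang -96.6 tilt [0.001 0.001] q [-0.5   0.19  0.44  2.07 -0.11  0.9  -1.68] F [0.  0.3 0.3] w 0.0854
or [313.5 187. ] 483 [0.4682 0.0253] 172.6 [32. 12.]
[313.1  73.3] 275 [0.5684 0.0141] 173.2 [47. 12.]
[222.3  82.4] 538 [0.5729 0.0965] 174.5 [45. 11.]
[409.4  82.4] 541 [ 0.5534 -0.0716] 173.0 [44. 11.]
[ 42.8 108.3] 1249 [0.6052 0.3393] 74.1 [76. 44.]
```

Call:
servo_tool(plan=[[1,0.07,-0.05,0,0],[1,0,0,0.5,0],[1,0,0,0.5,0],[1,0,0,0.45,0],[1,0,0,0.25,0],[1,0,0,0.15,0],[1,0,0,0.04,0],[1,0,0,0,0]])

```text
time: 35.25
tool_pos: [0.4687, 0.0259, 0.0389]
ee_rot: [3.136, -0.178, 0.0]
contact_force: [1.0, 0.1, 0.8]
grip_width: 0.0856
gripper_force: 0.0
```

Call:
servo_tool(plan=[[-1,0,0,0,0],[-1,0,0,0,0],[-1,0,0,0,0],[-1,0,0,0,0],[-1,0,0,0,0],[-1,0,0,0,0],[-1,0,0,0,0]], newtons=50)

```text
time: 35.95
tool_pos: [0.4682, 0.0252, 0.0394]
ee_rot: [-3.136, 0.181, -0.001]
contact_force: [-1.6, -1.5, 6.4]
grip_width: 0.0132
gripper_force: 49.1
```

```bash
python3 - <<'E'
from h import *
st(); f=grab("wrist")
for b in blobs(f,"red",.056,100): print(*b)
E
```

```text
t 35.95 pos [0.4682 0.0252 0.0394] yang -96.6 tilt [0.001 0.   ] q [-0.4   0.48  0.34  2.15 -0.3   0.56 -1.52] F [-1.6 -1.5  6.4] w 0.0132
[320.8  61.6] 2982 [0.5644 0.0131] 173.2 [44. 11.]
[135.3  80. ] 1924 [0.5727 0.0961] 174.5 [45. 11.]
[506.6  82.2] 1904 [ 0.553  -0.0708] 172.9 [44. 12.]
```

Call:
servo_tool(plan=[[-1,0.05,0,0,0],[-1,0.1,0,0,0],[-1,0.15,0,0,0],[-1,0.2,0,0,0],[-1,0.2,0,0,0],[-1,0.2,0,0,0],[-1,0.2,0,0,0],[-1,0.2,0,0,0]])

```text
time: 36.8
tool_pos: [0.5714, 0.0123, 0.0395]
ee_rot: [3.136, -0.182, -0.001]
contact_force: [-3.3, -3.1, 7.5]
grip_width: 0.0134
gripper_force: 49.2
```

Call:
servo_tool(plan=[[-1,0.2,0,0,0],[-1,0.15,0,0,0],[-1,0.1,0,0,0],[-1,0.05,0,0,0],[-1,0.05,0,0,0],[-1,0.03,0,0,0],[-1,0,0,0,0]])

```text
time: 37.5
tool_pos: [0.6178, 0.0064, 0.0395]
ee_rot: [3.135, -0.182, 0.001]
contact_force: [-1.3, -3.9, 4.9]
grip_width: 0.0134
gripper_force: 49.1
```

```bash
python3 - <<'E'
from h import *
st()
E
```

```text
t 37.5 pos [0.6178 0.0064 0.0395] yang -96.6 tilt [ 0.001 -0.002] q [-0.31  0.67  0.34  1.78 -0.31  0.74 -1.49] F [-1.3 -3.9  4.9] w 0.0134
```

Moved 150 mm. I press gently on to the stop.

Call:
servo_tool(plan=[[-1,0.05,0,0,0],[-1,0.05,0,0,0],[-1,0.04,0,0,0],[-1,0,0,0,0]])

```text
time: 37.9
tool_pos: [0.623, 0.0058, 0.0393]
ee_rot: [3.136, -0.182, -0.017]
contact_force: [-17.3, -2.4, 22.3]
grip_width: 0.0133
gripper_force: 51.7
```

Call:
servo_tool(plan=[[-1,0.05,0,0,0],[-1,0.03,0,0,0],[-1,0,0,0,0]])

```text
time: 38.2
tool_pos: [0.6232, 0.0057, 0.0391]
ee_rot: [-3.135, 0.182, 0.036]
contact_force: [-34.3, -1.1, 36.7]
grip_width: 0.0132
gripper_force: 54.1
```

Call:
servo_tool(plan=[[-1,-0.06,0,0,0],[-1,-0.05,0,0,0],[-1,0,0,0,0]])

```text
time: 38.5
tool_pos: [0.6234, 0.0058, 0.0392]
ee_rot: [3.135, -0.182, -0.007]
contact_force: [-8.2, -4.1, 10.2]
grip_width: 0.0132
gripper_force: 50.5
```

Call:
servo_tool(plan=[[1,0,0,0,0],[1,0,0,0,0],[1,0,0,0,0],[1,0,0,0,0],[1,0,0,-0.3,0],[1,0,0,-0.5,0],[1,0,0,-0.6,0],[1,0,0,-0.6,0]])

```text
time: 39.3
tool_pos: [0.6257, 0.0077, 0.2]
ee_rot: [3.136, -0.178, -0.002]
contact_force: [-0.0, -1.0, 0.3]
grip_width: 0.0855
gripper_force: 0.0
```

```bash
python3 - <<'E'
from h import *
st(); f=grab("wrist"); cv2.imwrite("pics/w12.png",f["pixels"])
for b in blobs(f,"orange",.068,30): print("or",*b)
g=grab("top"); cv2.imwrite("pics/top2.png",g["pixels"])
go(.457,.3725); go(.457,.3725,79)
E
```

```text
t 39.3 pos [0.6257 0.0077 0.2   ] yang -96.5 tilt [-0.001 -0.   ] q [-0.36  0.48  0.42  1.67 -0.22  1.04 -1.56] F [-0.  -1.   0.3] w 0.0855
or [320.6 189.3] 348 [0.6267 0.0051] 176.3 [24. 13.]
or [ 54.4 349.7] 67 [0.3811 0.5275] 5.9 [143.   6.]
turn 0.0 then x -2.682 y -4.289
turn -35.1 then x 3.009 y 4.066
```

Call:
servo_tool(plan=[[1,0,0,0,-1],[1,0,0,0,-1],[1,0,0,0,-1],[1,0,0,0,-1],[1,0,0,0,-1],[1,0,0,0,-1],[1,0,0,0,-1],[1,0,0,0,-1]])

```text
time: 40.2
tool_pos: [0.626, 0.0078, 0.1982]
ee_rot: [-3.006, -0.911, 0.001]
contact_force: [-0.9, -0.7, -0.2]
grip_width: 0.0853
gripper_force: 0.0
```

Call:
servo_tool(plan=[[1,0,0,0,-1],[1,0,0,0,-1],[1,0,0,0,-1],[1,0,0,0,-1],[1,0,0,0,-1],[1,0,0,0,-1],[1,0,0,0,-1],[1,0,0,0,-1]])

```text
time: 41.0
tool_pos: [0.626, 0.0077, 0.1982]
ee_rot: [-2.513, -1.884, 0.001]
contact_force: [0.0, -1.2, 0.5]
grip_width: 0.0855
gripper_force: 0.0
```

Call:
servo_tool(plan=[[1,0,0,0,-1],[1,0,0,0,-1],[1,0,0,0,-1],[1,0,0,0,-1],[1,0,0,0,-1],[1,0,0,0,-1],[1,0,0,0,-1],[1,0,0,0,-1]])

```text
time: 41.8
tool_pos: [0.626, 0.0078, 0.1982]
ee_rot: [-1.717, -2.63, 0.0]
contact_force: [-0.6, -0.8, 0.6]
grip_width: 0.0855
gripper_force: 0.0
```

Call:
servo_tool(plan=[[1,0,0,0,-1],[1,0,0,0,-1],[1,0,0,0,-1],[1,0,0,0,-1],[1,0,0,0,-1],[1,0,0,0,-1],[1,0,0,0,-1],[1,0,0,0,-1]])

```text
time: 42.6
tool_pos: [0.626, 0.0077, 0.1982]
ee_rot: [-0.714, -3.059, -0.0]
contact_force: [0.0, -0.1, 1.2]
grip_width: 0.0855
gripper_force: 0.0
```

Call:
servo_tool(plan=[[1,0,0,0,-1],[1,0,0,0,-1],[1,0,0,0,-1],[1,0,0,0,-0.1],[1,0,0,0,0]])

```text
time: 43.1
tool_pos: [0.626, 0.0076, 0.1984]
ee_rot: [-0.304, -3.126, -0.0]
contact_force: [-0.2, -0.2, -0.6]
grip_width: 0.0853
gripper_force: 0.0
```

Call:
servo_tool(plan=[[1,0.33,0.45,0,0],[1,0.33,0.45,0,0],[1,0.33,0.45,0,0],[1,0.33,0.45,0,0],[1,0.33,0.45,0,0],[1,0.33,0.45,0,0],[1,0.33,0.45,0,0],[1,0.33,0.45,0,0]])

```text
time: 43.9
tool_pos: [0.4729, 0.3322, 0.199]
ee_rot: [0.305, 3.126, 0.0]
contact_force: [1.0, 0.4, -0.1]
grip_width: 0.0858
gripper_force: 0.0
```

Call:
servo_tool(plan=[[1,0.37,0.46,0,0],[1,0,0,0,0],[1,0,0,0,0]])

```text
time: 44.2
tool_pos: [0.4505, 0.3741, 0.1988]
ee_rot: [-0.298, -3.127, -0.001]
contact_force: [0.5, -0.4, 0.4]
grip_width: 0.0853
gripper_force: 0.0
```

```bash
python3 - <<'E'
from h import *
st(); go(.457,.3725); f=grab("wrist"); p=f["pixels"]; cv2.imwrite("pics/w13.png",np.hstack([cv2.resize(p[125:225,265:375],None,fx=3.6,fy=3.6,interpolation=2),cv2.resize(p[230:330,265:375],None,fx=3.6,fy=3.6,interpolation=2)]))
for b in blobs(f,"red",.082,100): print(*b)
E
```

```text
t 44.2 pos [0.4505 0.3741 0.1988] yang 79.1 tilt [-0.  0.] q [-0.45  0.41 -0.37  1.75  0.17  1.01  0.5 ] F [ 0.5 -0.4  0.4] w 0.0853
turn 0.0 then x -0.084 y -0.004
[313.8 315.5] 1255 [0.5802 0.3454] 169.8 [64. 35.]
[  9.  391.4] 224 [ 0.8739 -0.6557] 113.1 [345.  34.]
```

View pics/w13.png

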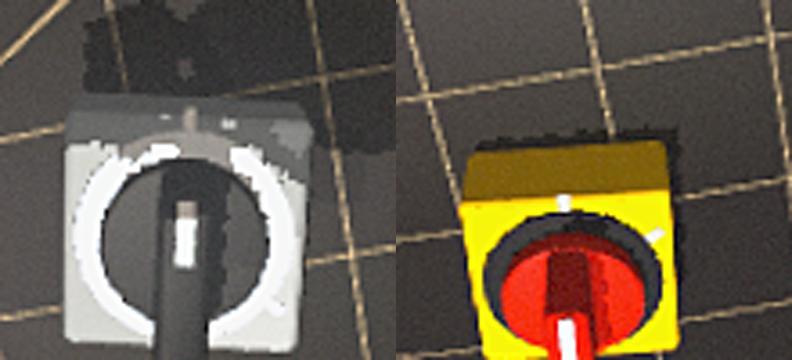

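The dimmer bar is upright in the left crop (183,280), pointing at its off tick. The starter bar in the right crop (565,300) is at its rest tick. I grip the dimmer and turn it clockwise.

Call:
servo_tool(plan=[[1,-0.08,0,0,0],[1,0,0,0.5,0],[1,0,0,0.5,0],[1,0,0,0.4,0],[1,0,0,0.22,0],[1,0,0,0.1,0],[1,0,0,0,0],[1,0,0,0,0]])

```text
time: 45.05
tool_pos: [0.4594, 0.371, 0.0622]
ee_rot: [0.304, 3.126, 0.001]
contact_force: [0.3, 0.3, -0.1]
grip_width: 0.0854
gripper_force: 0.0
```

Call:
servo_tool(plan=[[-1,0,0,0,0],[-1,0,0,0,0],[-1,0,0,0,0],[-1,0,0,0,0],[-1,0,0,0,0],[-1,0,0,0,0],[-1,0,0,0,0]], newtons=40)

```text
time: 45.75
tool_pos: [0.4581, 0.3707, 0.0617]
ee_rot: [-0.304, -3.127, 0.001]
contact_force: [-1.4, -2.3, 5.7]
grip_width: 0.0138
gripper_force: 38.8
```

Call:
servo_tool(plan=[[-1,0,0,0,1],[-1,0,0,0,1],[-1,0,0,0,1],[-1,0,0,0,1],[-1,0,0,0,1],[-1,0,0,0,1],[-1,0,0,0,1],[-1,0,0,0,1]])

```text
time: 46.55
tool_pos: [0.4582, 0.3705, 0.0617]
ee_rot: [1.358, 2.833, -0.001]
contact_force: [-0.6, -2.2, 4.7]
grip_width: 0.0135
gripper_force: 39.1
```

```bash
python3 - <<'E'
from h import *
s=st(); print(s["ft_torque"])
E
```

```text
t 46.55 pos [0.4582 0.3705 0.0617] yang 38.8 tilt [ 0.    -0.001] q [-0.62  0.58 -0.14  1.83  0.12  0.74 -0.15] F [-0.6 -2.2  4.7] w 0.0135
[-0.59578693  0.23148996  0.0017997 ]
```

Call:
servo_tool(plan=[[-1,0,0,0,1],[-1,0,0,0,1],[-1,0,0,0,1],[-1,0,0,0,1],[-1,0,0,0,1],[-1,0,0,0,1],[-1,0,0,0,1],[-1,0,0,0,1]])

```text
time: 47.35
tool_pos: [0.4581, 0.3704, 0.0617]
ee_rot: [2.244, 2.197, -0.001]
contact_force: [-2.0, -3.4, 5.4]
grip_width: 0.0129
gripper_force: 39.2
```

Call:
servo_tool(plan=[[-1,0,0,0,1],[-1,0,0,0,1],[-1,0,0,0,1],[-1,0,0,0,1],[-1,0,0,0,1],[-1,0,0,0,1],[-1,0,0,0,1],[-1,0,0,0,1]])

```text
time: 48.15
tool_pos: [0.4579, 0.3705, 0.0617]
ee_rot: [2.861, 1.297, -0.001]
contact_force: [-1.9, -2.2, 6.7]
grip_width: 0.0134
gripper_force: 39.2
```

```bash
python3 - <<'E'
from h import *
s=st(); print(s["ft_torque"])
E
```

```text
t 48.15 pos [0.4579 0.3705 0.0617] yang -41.2 tilt [-0.001 -0.001] q [-0.88  0.58  0.2   1.84 -0.17  0.73 -1.31] F [-1.9 -2.2  6.7] w 0.0134
[-0.67280902  0.3926201   0.03441745]
```

Call:
servo_tool(plan=[[-1,0,0,0,1],[-1,0,0,0,0.6],[-1,0,0,0,0.4],[-1,0,0,0,0.3],[-1,0,0,0,0]])

```text
time: 48.65
tool_pos: [0.458, 0.3706, 0.0618]
ee_rot: [2.972, 1.015, -0.0]
contact_force: [-1.5, -3.0, 7.1]
grip_width: 0.013
gripper_force: 50.5
```

```bash
python3 - <<'E'
from h import *
s=st(); print(s["ft_torque"])
E
```

```text
t 48.65 pos [0.458  0.3706 0.0618] yang -52.3 tilt [ 0.    -0.002] q [-0.92  0.59  0.25  1.84 -0.21  0.74 -1.47] F [-1.5 -3.   7.1] w 0.013
[-0.79791126  0.25442731  1.30141713]
```

Call:
servo_tool(plan=[[1,0,0,0,0],[1,0,0,0,0],[1,0,0,0,0],[1,0,0,0,0],[1,0,0,-0.4,0],[1,0,0,-0.5,0],[1,0,0,-0.6,0],[1,0,0,-0.5,0]])

```text
time: 49.45
tool_pos: [0.4583, 0.3712, 0.2236]
ee_rot: [-2.975, -1.009, -0.001]
contact_force: [-0.2, 1.2, -0.3]
grip_width: 0.0851
gripper_force: 0.0
```

Call:
servo_tool(plan=[[1,0,0,0,-1],[1,0,0,0,-1],[1,0,0,0,-1],[1,0,0,0,-1],[1,0,0,0,-1],[1,0,0,0,-1],[1,0,0,0,-1],[1,0,0,0,-1]])

```text
time: 50.25
tool_pos: [0.458, 0.3711, 0.2211]
ee_rot: [-2.447, -1.97, 0.0]
contact_force: [-0.2, 0.3, 0.8]
grip_width: 0.0853
gripper_force: 0.0
```

Call:
servo_tool(plan=[[1,0,0,0,-1],[1,0,0,0,-1],[1,0,0,0,-1],[1,0,0,0,-1],[1,0,0,0,-1],[1,0,0,0,-1],[1,0,0,0,-1],[1,0,0,0,-1]])

```text
time: 51.05
tool_pos: [0.458, 0.371, 0.2211]
ee_rot: [-1.626, -2.688, 0.0]
contact_force: [-0.2, -0.2, -0.5]
grip_width: 0.0851
gripper_force: 0.0
```

Call:
servo_tool(plan=[[1,0,0,0,-1],[1,0,0,0,-1],[1,0,0,0,-1],[1,0,0,0,-1],[1,0,0,0,-1],[1,0,0,0,-1],[1,0,0,0,-1],[1,0,0,0,-1]])

```text
time: 51.85
tool_pos: [0.458, 0.371, 0.2211]
ee_rot: [-0.608, -3.082, 0.0]
contact_force: [0.3, -1.1, 0.1]
grip_width: 0.0855
gripper_force: 0.0
```

Call:
servo_tool(plan=[[1,0,0,0,-1],[1,0,0,0,-1],[1,0,0,0,-0.2],[1,0,0,0,0]])

```text
time: 52.25
tool_pos: [0.4581, 0.371, 0.2212]
ee_rot: [-0.318, -3.125, 0.0]
contact_force: [-0.0, -1.1, 0.5]
grip_width: 0.0855
gripper_force: 0.0
```

```bash
python3 - <<'E'
from h import *
st(); go(.605,.338); f=grab("wrist"); cv2.imwrite("pics/w14.png",f["pixels"])
E
```

```text
t 52.25 pos [0.4581 0.371  0.2212] yang 78.4 tilt [-0. -0.] q [-0.63  0.37 -0.12  1.73  0.05  1.04  0.6 ] F [-0.  -1.1  0.5] w 0.0855
turn 0.0 then x -1.882 y -0.034
```

Call:
servo_tool(plan=[[1,-0.47,-0.01,0,0],[1,-0.47,-0.01,0,0],[1,-0.47,-0.01,0,0],[1,-0.47,0,0,0],[1,0,0,0,0],[1,0,0,0,0]])

```text
time: 52.9
tool_pos: [0.6055, 0.3379, 0.2205]
ee_rot: [-0.32, -3.124, 0.001]
contact_force: [0.2, 0.7, -0.5]
grip_width: 0.0855
gripper_force: 0.0
```

```bash
python3 - <<'E'
from h import *
st(); f=grab("wrist"); p=f["pixels"]; cv2.imwrite("pics/w15.png",cv2.copyMakeBorder(cv2.resize(p[115:265,240:400],None,fx=4,fy=4,interpolation=2)[:600],0,0,0,0,0))
g=cv2.imread("pics/w14.png") # small inset: dimmer at full (seen before the move)
q=cv2.imread("pics/w15.png"); q[400:600,0:200]=cv2.resize(g[130:230,270:370],(200,200)); cv2.imwrite("pics/w15.png",q)
E
```

```text
t 52.9 pos [0.6055 0.3379 0.2205] yang 78.3 tilt [-0.001 -0.001] q [-0.5   0.56 -0.07  1.45  0.04  1.14  0.79] F [ 0.2  0.7 -0.5] w 0.0855
```

View pics/w15.png

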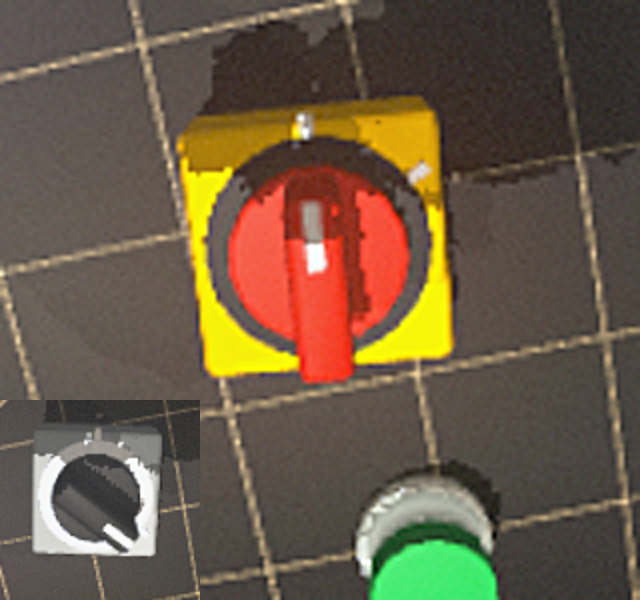

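```bash
python3 - <<'E'
from h import *
f=grab("wrist"); w=cast(f,np.array([[313,200],[327,382]])/4+[240,115],.082); d=w[0]-w[1]; a=np.degrees(np.arctan2(d[1],d[0]))
print(w,w.mean(0),np.linalg.norm(d),a); print(cast(f,np.array([[229,250],[410,250]])/4+[240,115],.048).mean(0)); go(*w.mean(0),a-90)
E
```

```text
[[0.58146259 0.34450967]
 [0.62592673 0.33893871]] [0.60369466 0.34172419] 0.044811781492337104 172.85855960133554
[0.60156244 0.34221976]
turn -0.87 then x 0.002 y 0.025
```

The inset shows the dimmer pointer at its full tick (115,535 in the crop). The starter bar runs from (313,200) to (327,382), at rest. I grip it and turn.

Call:
servo_tool(plan=[[1,0.01,0.03,0,-0.87],[1,0,0,0.5,0],[1,0,0,0.5,0],[1,0,0,0.5,0],[1,0,0,0.32,0],[1,0,0,0.15,0],[1,0,0,0.03,0],[1,0,0,0,0]])

```text
time: 53.8
tool_pos: [0.6048, 0.3423, 0.0624]
ee_rot: [0.195, 3.135, 0.002]
contact_force: [0.1, 0.0, -0.5]
grip_width: 0.0854
gripper_force: 0.0
```

Call:
servo_tool(plan=[[-1,0,0,0,0],[-1,0,0,0,0],[-1,0,0,0,0],[-1,0,0,0,0],[-1,0,0,0,0],[-1,0,0,0,0],[-1,0,0,0,0]], newtons=60)

```text
time: 54.5
tool_pos: [0.6047, 0.3397, 0.062]
ee_rot: [-0.198, -3.135, 0.003]
contact_force: [-3.0, -3.3, 7.0]
grip_width: 0.0128
gripper_force: 60.1
```

Call:
servo_tool(plan=[[-1,0,0,0,1],[-1,0,0,0,1],[-1,0,0,0,1],[-1,0,0,0,1],[-1,0,0,0,1],[-1,0,0,0,1],[-1,0,0,0,1],[-1,0,0,0,1]])

```text
time: 55.3
tool_pos: [0.6047, 0.3398, 0.062]
ee_rot: [1.263, 2.876, -0.003]
contact_force: [-2.8, -3.9, 5.1]
grip_width: 0.0126
gripper_force: 59.9
```

Call:
servo_tool(plan=[[-1,0,0,0,1],[-1,0,0,0,1],[-1,0,0,0,1],[-1,0,0,0,0.6],[-1,0,0,0,0]])

```text
time: 55.8
tool_pos: [0.6048, 0.3398, 0.062]
ee_rot: [1.69, 2.647, -0.003]
contact_force: [-1.9, -3.6, 5.7]
grip_width: 0.0131
gripper_force: 62.3
```

```bash
python3 - <<'E'
from h import *
s=st(); print(s["ft_torque"])
E
```

```text
t 55.8 pos [0.6048 0.3398 0.062 ] yang 24.9 tilt [ 0.    -0.003] q [-0.66  0.73  0.16  1.56 -0.14  0.87 -0.01] F [-1.9 -3.6  5.7] w 0.0131
[-0.93751785  0.32924186  1.01569714]
```

Call:
servo_tool(plan=[[-1,0,0,0,0.3],[-1,0,0,0,0],[-1,0,0,0,0],[-1,0,0,0,0],[-1,0,0,0,0],[-1,0,0,0,0],[-1,0,0,0,0],[-1,0,0,0,0]])

```text
time: 56.6
tool_pos: [0.6048, 0.3398, 0.062]
ee_rot: [1.721, 2.627, -0.004]
contact_force: [-2.2, -5.4, 5.5]
grip_width: 0.0126
gripper_force: 70.1
```

Call:
servo_tool(plan=[[-1,0,0,0,0],[-1,0,0,0,0],[-1,0,0,0,0],[1,0,0,0,0],[1,0,0,0,0],[1,0,0,0,0],[1,0,0,0,0],[1,0,0,0,0]])

```text
time: 57.4
tool_pos: [0.6046, 0.342, 0.0613]
ee_rot: [-1.726, -2.625, -0.001]
contact_force: [-0.1, -0.1, 0.5]
grip_width: 0.0837
gripper_force: 0.0
```

Call:
servo_tool(plan=[[1,0,0,0,0],[1,0,0,0,0],[1,0,0,-0.4,0],[1,0,0,-0.5,0],[1,0,0,-0.6,0],[1,0,0,-0.6,0],[1,0,0,0,0]])

```text
time: 58.1
tool_pos: [0.6091, 0.3435, 0.2387]
ee_rot: [1.723, 2.619, 0.021]
contact_force: [0.3, 0.4, 0.9]
grip_width: 0.0855
gripper_force: 0.0
```

```bash
python3 - <<'E'
from h import *
st(); f=grab("wrist"); cv2.imwrite("pics/w16.png",f["pixels"])
for b in blobs(f,"red",.07,100)+blobs(f,"green",.045,100)+blobs(f,"orange",.068,30): print(*b)
# white pointer mark on the starter's red bar
h=cv2.cvtColor(f["pixels"],cv2.COLOR_BGR2HSV)
print("white near starter",[(b[0],b[1],b[2],b[3]) for b in blobs(f,"white",.082,6) if np.linalg.norm(b[2]-[.604,.34])<.05])
g=grab("scene")
for c,z in (("red",.056),("orange",.068),("blue",.036),("green",.045)):
    print(c,[(b[0],b[1],b[2]) for b in blobs(g,c,z,8) if .3<b[2][0]<.75 and abs(b[2][1])<.5])
E
```

```text
t 58.1 pos [0.6091 0.3435 0.2387] yang 23.3 tilt [0.013 0.008] q [-0.69  0.54  0.2   1.44 -0.11  1.16 -0.06] F [0.3 0.4 0.9] w 0.0855
[553.6  15.8] 257 [0.7957 0.6658] 46.9 [134.   8.]
[311.4 178.4] 1226 [0.6042 0.3451] 127.3 [44. 39.]
[517.6   8.9] 418 [0.7546 0.651 ] 51.7 [106.  10.]
[398.  202.3] 798 [0.7111 0.3534] 145.9 [36. 33.]
white near starter [(array([308.1, 147.1]), np.int32(14), array([0.5877, 0.3755]), np.float64(106.1)), (array([283.9, 161.5]), np.int32(15), array([0.5713, 0.3531]), np.float64(170.2)), (array([297.5, 179.9]), np.int32(68), array([0.5908, 0.3411]), np.float64(174.9))]
red [(array([439.2, 214.5]), np.int32(250), array([0.6091, 0.3362]))]
orange []
blue [(array([197.1, 233.6]), np.int32(128), array([ 0.5119, -0.3403]))]
green [(array([458.7, 243.6]), np.int32(168), array([0.7175, 0.3492]))]
```

```bash
python3 - <<'E'
from cell import finish_job
print(finish_job())
E
```

```text
the job is handed in; nothing more can be done
None
```

The job is handed in at about 58 s. The dimmer was turned off first, the three canopies present were laid flat and apart in the tray, and the tray was pushed to its stop. The dimmer was then set to full, and the starter was twisted to its stop, held about a second and released back to rest. The blue- and green-capped jars showed in place at the last look. The bottle was not re-checked, and I could not see the canopies once they were under the hood.

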